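# Set the sample cell in the colour reader's light path

## Robot

A 6-joint arm with a two-finger parallel gripper is mounted at the origin on a cart in front of the work surface, level with it; the furniture and walls round the work are solid. World frame = base frame: x ahead of the robot, y to its left, z up, the work surface at z = 0. Lengths are in mm, angles in rad, forces in N, time in s.
With the tool pointing down it reaches from about 275 to 750 mm from the base axis. Payload 10.2 kg.
Tool frame: the origin (TCP) lies at the very end of the fingers, on their centre line; the grasp point (between the pads) lies 19 mm behind it; z points along the fingers, y is the line along which they close (so a half turn about z gives the same grasp; the last joint's range is limited). The gripper opens to 88 mm and grips with 3 to 60 N. Pads are 18 mm wide; open, the fingers measure 123 mm over their backs; the gripper's body (75 mm by 187 mm) begins 45 mm behind the grasp point.
Start: joints at [0.986, 0.313, 1.498, -0, 1.331, -0.223], TCP at [185.841, 491.014, 238.72] pointing down, gripper open.
Joint ranges: [-2.94, 2.94], [-0.97, 2.17], [0.19, 2.56], [-1.23, 4.37], [0.02, 3.11], [-2.88, 2.88]. Speed limits (rad/s): [2.39, 2.39, 3.01, 3.14, 3.14, 3.14].

## Interface

Orientations are given as a unit quaternion [x, y, z, w].
In Python, from rig import env gives the robot as it stands. The module is installed in compiled form; this text tells all that it offers.
- The arm moves only by the tool jog_arm, never from a script. Its argument "steps" is text: rows parted by semicolons, each of 5 numbers parted by spaces: the shift along the tool's x, y, z in cm, then the turn about the tool's z in degrees, then the closure, from 0 (fully open) to 1 (shut). A call has 1 to 12 rows; each row shifts and turns the commanded pose from where the row before left it, along the tool's axes as they then stand; what a row does not reach is not made up. A row lasts 1/8 s, in which the tool goes at most 62.5 mm and 10.7 degrees, less where a joint would pass 70% of its speed; a pose out of reach is approached as far as the arm can. A call with a gripper value outside its range is refused whole. The fingers move at their own pace and stop on an object; "squeeze" is the grip in N (left out, the last holds). Time passes only in rows, so rows that do not move let the fingers close. It gives the time, the measured TCP pose, the force, the opening and the grip force at its end, in the units of the state.
- env.state(): the state, without advancing time (a new reading comes with each control period).
- env.grab_frame(name): name is "side" or "top" or "wrist"; returns a dict with "pixels" (480x640x3 uint8, red, green, blue), "range_z" (480x640 float32, mm along the optical axis (not along the pixel's ray), 0 where there is no reading), "camera_matrix" (3x3 intrinsics, pixels), "k1" (the pictures are not rectified: a ray, as slopes to the right and down, at radius r is drawn at 1 + k1 r^2 times it, then the intrinsics apply), "position" and "attitude" of the camera in the world; the wrist camera has in their place "T_tool_cam" (4x4, takes a point from camera to tool coordinates, whose origin is the TCP and whose axes are the flange's). Camera axes: x right, y down, z forward; pixel columns grow to the right and rows downward; lengths in mm; the calibration is good to about 2 mm. A picture is of the moment at which its call begins: read the wrist's pose just before it.
- env.finish_job(): hands the job in; it is judged then, once.
The state is a dict: "time": time; "qpos": joint angles; "qvel": joint speeds; "effort": joint torques, N m; "eef_pos": TCP position; "eef_rot": TCP orientation; "wrist_force": force on the tool from outside, world axes, zero at the start; "ft_torque": the same for the moment, N m; "grip_width": opening from 0.0 (shut) to 1.0 (fully open); "gripper_force": force on a finger pad.
Only numpy, scipy, OpenCV 4.12 (cv2) and the standard library are available. Lean on these libraries where they do the work, as an engineer would, in place of code of your own. Each camera call takes 0.05 s, during which the arm holds its last target. There are 200 camera calls.

## Task

Put the sample cell into the square well of the colour reader with its clear amber faces in the light path (its white top line running along the reader, from lamp to detector), and press it gently down until it is firmly bottomed on the depth stop, whose height you must find by feel. Then slide the lamp up by its orange post until its nose lightly meets the cell, and let go; never push hard on the cell, keep it upright, and leave the vial, the spinning top and the balm tin where they are.

Things in the scene. Friction and masses are not known exactly. Their poses are not given: they have to be found in the camera images.
- cell_collar (a point): Sample cell, an upright square block 26 x 26 x 82 mm. Its upper 30 mm is a black collar (grip it there); this point is the collar's centre, 67 mm above the foot, 15 mm below the top. z: up the cell; x: through the two clear amber faces, along the white line on its top; y: through the two white ribbed faces. Either clear face may look to the lamp.
- reader_well (a point): Centre of the mouth of the reader's square well, on the rim of its black block (60 mm square), 50 mm above the table. The well is 29 mm square below a 4 mm, 45 degree lead-in. z: up; x: along the light path, from the lamp (-x side) to the detector (+x side, no higher than the rim); y: across it.
- pin (a joint): Witness pin in the reader's depth stop, the hidden floor of the well, 8 to 28 mm above the table (to be felt). In m: 0 at the start, 5 mm proud of the stop; 0.005 flush, the cell's foot on the stop. The pin yields to about 2 N and stays where it is pushed; the stop below it is a rubber pad that gives 1 mm per 8 N, so push until the resistance clearly rises, to about 9 N.
- lamp (a joint): Slide of the lamp carriage on the reader (m): 0 drawn back, grows as the lamp moves along the reader's +x towards the well; its nose meets a cell in the well at 0.0235 to 0.0265 and is sprung (to 3 N), and the slide ends at 0.029. Friction about 2 N; it stays where it is left.
- lamp_post (a point): The orange grip post on the lamp carriage, 10 mm along the reader's x, 16 mm along its y, standing from 43 to 105 mm above the table; this point is on its axis, 90 mm above the table. Axes as the reader's. At lamp = 0 it stands 105 mm on the lamp side of the well's centre.
- oil_vial_mid (a point): Small glass vial with a wooden stopper, 32 mm across, 80 mm tall, standing beside the reader; its centre. Leave it alone.
- top_mid (a point): Flat-footed wooden spinning top with a red band, 53 mm across, 62 mm tall, standing beside the reader; its centre. Leave it alone.
- balm_tin_mid (a point): Round pink balm tin, 67 mm across, 29 mm tall; its centre. Leave it alone.
- cell: The same sample cell, about 90 g, standing on the table at the start; origin at the centre of its foot, axes as at its collar. The lowest 4 mm of the foot is only 22 mm square, as a lead-in.
- reader: The colour reader, 215 x 76 mm, fixed to the table; origin on the table below the well, axes as at the well. A spring jaw in the well's +y wall (nose 36 mm above the table, 5 mm proud) pushes the cell to the -y wall with about 2 N: the cell does not drop in by itself, needs 2 to 4 N to slide down and stays where it is left. All contact forces of cell and reader must add up to under 16 N.
Things that resemble listed ones, but are neither listed nor needed, are in the scene too. What is shaped like the cell but purple is not meant.

How it is judged (in metres and radians):
On the way, in this order (a step that is already met when the one before it is completed fails the run):
1. the cell stands in the well with its clear faces in the light path, pressed home on the depth stop (horizontal distance between cell_collar and reader_well below 0.005 m and z of cell_collar in the frame of reader_well below 0.048 m and angle between the x axis of cell_collar and the x axis of reader_well, either way round below 0.14 rad and value of joint pin above 0.004 m and value of joint lamp below 0.015 m), for 0.2 s.
2. the lamp's nose is slid up to the cell (value of joint lamp above 0.0225 m), for 0.2 s.
At the end, for the whole second after the job is handed in: Cell upright (0.12 rad), at rest in the well, collar within 5 mm of its axis and under 48 mm above the rim, clear faces in line with the light path (0.14 rad); witness pin pushed in over 4 of 5 mm; lamp slid up beyond 22.5 mm; all let go (horizontal distance between cell_collar and reader_well below 0.005 m and z of cell_collar in the frame of reader_well below 0.048 m and angle between the x axis of cell_collar and the x axis of reader_well, either way round below 0.14 rad and angle between cell_collar's own z axis and vertical below 0.12 rad and value of joint pin above 0.004 m and value of joint lamp above 0.0225 m and linear speed of cell below 0.02 m/s); the robot touches nothing.
It fails at once if the cell is forced into the reader with more than 16 N (contact force between cell and reader above 16 N).
It fails at once if the cell is tipped over (angle between cell_collar's own z axis and vertical above 0.6 rad).
It fails at once if the vial is disturbed (moved more than 15 mm) (distance of oil_vial_mid from where it was at the start of the episode above 0.015 m).
It fails at once if the spinning top is disturbed (moved more than 15 mm) (distance of top_mid from where it was at the start of the episode above 0.015 m).
It fails at once if the balm tin is disturbed (moved more than 15 mm) (distance of balm_tin_mid from where it was at the start of the episode above 0.015 m).
It also fails if it takes over 59 s, if anything falls off the work surface, if the arm or the gripper's body presses on something with over 40 N, if the wrist force passes 120 N, or if a joint passes its speed limit or range.

## Working session

There is one attempt and no reset: what is moved stays moved. The work goes in short steps, Python scripts to look and compute and a tool call to move; the robot and the scene stay as the last step left them, time stands still between calls to the robot, and variables do not carry over. Pictures are saved under pics/ and viewed, at most 10 in all, crops included, and the job is handed in when it is done.

Besides the shell and the picture viewer there is one more tool, called after "Call:" as a command line: name --argument value ..., lists and objects as JSON in quotes. jog_arm: Moves the arm, as the interface text tells. Its arguments: {"type":"object","properties":{"steps":{"type":"string"},"squeeze":{"type":"number"}},"required":["steps"]}

```bash
mkdir -p pics; cat > h.py <<'E'
import numpy as np,cv2
from rig import env
from scipy.spatial.transform import Rotation as R
def grab(n):
    s=env.state(); f=env.grab_frame(n)
    if n=="wrist":
        T=np.eye(4);T[:3,:3]=R.from_quat(s["eef_rot"]).as_matrix();T[:3,3]=s["eef_pos"]
        M=T@np.array(f["T_tool_cam"])
    else:
        M=np.eye(4);a=np.array(f["attitude"]);M[:3,:3]=a if a.shape==(3,3) else R.from_quat(a).as_matrix();M[:3,3]=f["position"]
    f["M"]=M;return f
def rays(f,uv):
    K=np.array(f["camera_matrix"]);uv=np.array(uv,float).reshape(-1,2)
    d=(uv-[K[0,2],K[1,2]])/[K[0,0],K[1,1]];p=d.copy()
    for _ in range(20): p=d/(1+f["k1"]*(p**2).sum(1,keepdims=True))
    return np.c_[p,np.ones(len(p))]
def plane(f,uv,z):
    d=rays(f,uv)@f["M"][:3,:3].T;o=f["M"][:3,3]
    return o+d*((z-o[2])/d[:,2])[:,None]
def cloud(f):
    v,u=np.mgrid[:480,:640];r=rays(f,np.c_[u.ravel(),v.ravel()])
    return ((r*f["range_z"].reshape(-1,1))@f["M"][:3,:3].T+f["M"][:3,3]).reshape(480,640,3)
def save(f,n): cv2.imwrite("pics/"+n,cv2.cvtColor(f["pixels"],cv2.COLOR_RGB2BGR))
E
python3 - <<'E'
from h import *
for n in("top","side"):
    f=grab(n);save(f,n+"1.png");print(n,f["M"].round(3).tolist(),f["k1"],np.array(f["camera_matrix"])[0])
print(env.state())
E
```

```text
top [[0.011, -0.998, 0.055, 504.02], [-1.0, -0.012, -0.014, 15.889], [0.014, -0.055, -0.998, 1278.83], [0.0, 0.0, 0.0, 1.0]] 0.024878824420047005 [615.92295751   0.         322.03329557]
side [[0.975, -0.106, 0.194, 416.539], [-0.221, -0.502, 0.836, -796.581], [0.009, -0.859, -0.513, 601.476], [0.0, 0.0, 0.0, 1.0]] -0.14282756265042812 [528.76722669   0.         326.2035285 ]
{'time': 0.1, 'qpos': array([ 9.85586390e-01,  3.13406301e-01,  1.49831013e+00, -2.11898454e-05,
        1.33101102e+00, -2.23414791e-01]), 'qvel': array([ 1.43725085e-03, -1.79287479e-03, -2.95578071e-03,  1.06276835e-03,
       -2.05439900e-05, -1.09862090e-03]), 'effort': array([ 2.89561467e-03, -4.02812147e+01, -2.52643096e+01,  6.96017244e-02,
        3.42114398e-02, -8.76200488e-05]), 'eef_pos': array([185.73264236, 490.82816479, 238.23121943]), 'eef_rot': array([ 1.79910063e-01,  9.83682900e-01, -5.25701717e-04, -2.13747472e-04]), 'wrist_force': array([-0.02865587,  0.52515542,  0.60334689]), 'ft_torque': array([-0.01606873, -0.0053494 , -0.04162139]), 'gripper_force': 0.0, 'grip_width': 1.000700995547969}
```

View pics/top1.png

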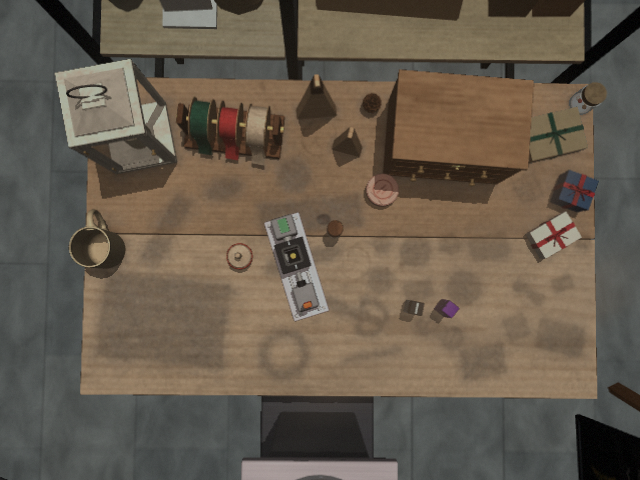

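View pics/side1.png

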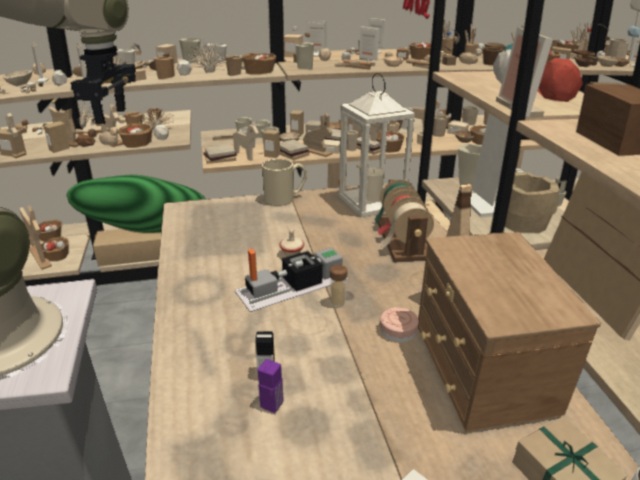

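Top view: reader with its well at (292,256), orange post at (307,306) and detector at (284,226). The vial is at (335,229), the top at (239,256) and the tin at (382,190). There are two cell-like blocks, black-topped with a white line at (415,308) and purple at (449,309). The black one fits; I'll confirm it in a crop and measure.

```bash
python3 - <<'E'
from h import *
f=grab("top");P=cloud(f)
c=f["pixels"][210:330,260:470];cv2.imwrite("pics/crop.png",cv2.cvtColor(cv2.resize(c,None,fx=3.8,fy=3.8,interpolation=cv2.INTER_CUBIC),cv2.COLOR_RGB2BGR))
for n,(u,v) in dict(cell=(415,308),purple=(449,309),well=(292,256),post=(307,306),det=(284,226),vial=(335,229),top=(239,256),tin=(382,190)).items(): print(n,P[v,u].round(0))
hsv=cv2.cvtColor(f["pixels"],cv2.COLOR_RGB2HSV);px=f["pixels"].astype(int)
# cell top: height band
H=P[...,2]
reg=np.zeros(H.shape,bool);reg[285:330,395:435]=1
m=reg&(H>70)&(H<95);uv=np.argwhere(m)[:,::-1];print("celltop",len(uv),np.median(H[m]))
r=cv2.minAreaRect(uv.astype(np.float32));print(r,plane(f,[r[0]],82),plane(f,cv2.boxPoints(r),82).round(0).tolist())
# post orange
m=((hsv[...,0]<14)&(hsv[...,1]>180)&(hsv[...,2]>120));m[:290]=0;m[325:]=0;m[:,:285]=0;m[:,330:]=0
uv=np.argwhere(m)[:,::-1];print("post",len(uv),uv.mean(0),plane(f,[uv.mean(0)],105))
# base plate of reader: white
reg[:]=0;reg[205:325,255:335]=1
m=reg&(H>4)&(H<110)&(np.hypot(P[...,0]-P[229,335,0],P[...,1]-P[229,335,1])>45)
uv=np.argwhere(m)[:,::-1];print("reader",len(uv));
m=reg&(H>40)&(H<60);m[:238]=0;m[276:]=0;uv=np.argwhere(m)[:,::-1]
r=cv2.minAreaRect(uv.astype(np.float32));print("block",r,plane(f,[r[0]],50),plane(f,cv2.boxPoints(r),50).round(0).tolist())
# white plate
m=(reg&(hsv[...,1]<40)&(hsv[...,2]>130)).astype(np.uint8);pts=np.argwhere(m)[:,::-1].astype(np.float32);r=cv2.minAreaRect(pts);print("plate",r,plane(f,cv2.boxPoints(r),5).round(0).tolist())
E
```

```text
cell [ 464. -183.   80.]
purple [ 463. -248.   81.]
well [566.  60.  14.]
post [467.  27. 104.]
det [625.  76.  46.]
vial [617. -26.  76.]
top [563. 163.  60.]
tin [ 703. -123.   28.]
celltop 186 80.89275624502693
((416.0384521484375, 307.8077087402344), (14.120362281799316, 13.335897445678711), 11.309932708740234) [[ 464.94769928 -184.23434193   82.        ]] [[455.0, -168.0, 82.0], [480.0, -173.0, 82.0], [475.0, -200.0, 82.0], [450.0, -195.0, 82.0]]
post 10 [306.8 305.3] [[468.25482336  27.41442543 105.        ]]
reader 3137
block ((292.6378479003906, 255.07298278808594), (42.42189025878906, 29.99675941467285), 72.89727020263672) [[566.2173332   57.43314675  50.        ]] [[597.0, 99.0, 50.0], [616.0, 42.0, 50.0], [535.0, 16.0, 50.0], [517.0, 73.0, 50.0]]
plate ((296.1167907714844, 266.2405700683594), (102.99706268310547, 36.311241149902344), 72.85445404052734) [[636.0, 120.0, 5.0], [659.0, 48.0, 5.0], [456.0, -17.0, 5.0], [433.0, 54.0, 5.0]]
```

View pics/crop.png

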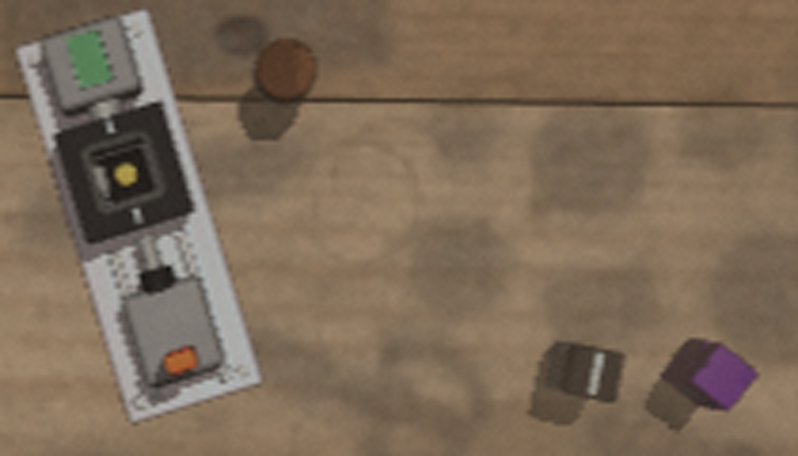

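The crop confirms it. The black-collared block, at crop (590,372), has a white line along its top at about -11° in the world and is the sample cell. The purple one at (710,375) is the decoy. Cell is at about (465,-184), the well at (566,57), and reader x is at about +17.8°.

Call:
jog_arm --steps "-4.2 -4.4 0 0 0.5; -4.2 -4.4 0 0 0.5; -4.2 -4.4 0 0 0.5; -4.2 -4.4 0 0 0.5; -4.2 -4.4 0 0 0.5; -4.2 -4.4 0 0 0.5; -4.2 -4.4 0 0 0.5; -4.2 -4.4 0 0 0.5; -4.2 -4.4 0 0 0.5; -4.2 -4.4 0 0 0.5; -4.2 -4.4 0 0 0.5; -3.8 -4.8 0 -9.5 0.5"

```text
time: 1.65
eef_pos: [465.6, -185.5, 238.5]
eef_rot: [0.096, 0.995, 0.0, -0.0]
wrist_force: [-0.1, 0.7, 0.7]
grip_width: 0.503
gripper_force: 0.0
```

```bash
python3 - <<'E'
from h import *
s=env.state();print(s["time"],s["eef_pos"],s["eef_rot"],s["qpos"],s["grip_width"],s["wrist_force"])
f=grab("wrist");save(f,"w1.png");print(np.array(f["T_tool_cam"]).round(2).tolist())
E
```

```text
1.65 [ 465.58930849 -185.4957119   238.50319742] [ 9.60858277e-02  9.95373041e-01  1.42218978e-04 -5.79700513e-05] [-6.13418797e-01  2.60646553e-01  1.56779753e+00  1.96382958e-04
  1.31338999e+00 -1.99179654e+00] 0.5028998304330901 [-0.14729226  0.68938037  0.74494595]
[[-0.0, -0.96, -0.27, 70.41], [1.0, -0.0, 0.0, -0.79], [-0.0, -0.27, 0.96, -145.59], [0.0, 0.0, 0.0, 1.0]]
```

View pics/w1.png

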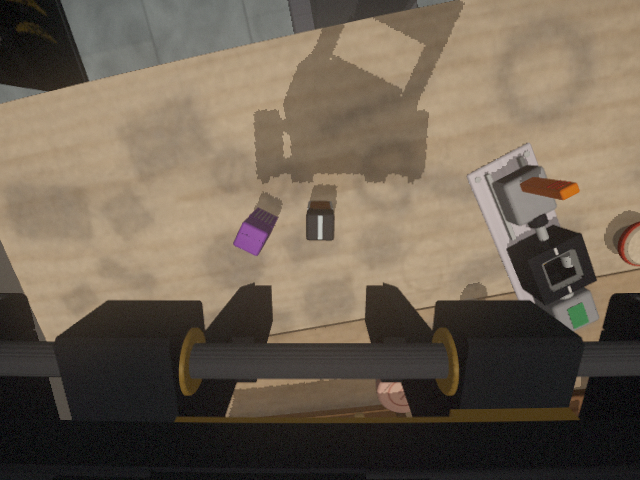

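The wrist view shows the cell upright at (320,225) with its white line vertical and square to the fingers. The purple decoy is at (255,233) and the reader well at (563,268). Next: refine both positions.

```bash
python3 - <<'E'
from h import *
f=grab("wrist");P=cloud(f);px=f["pixels"].astype(int);H=P[...,2]
for c,z in(((320,225),82),):
    m=(H>76)&(H<88);m[:, :295]=0;m[:,345:]=0;m[:200]=0;m[250:]=0
    uv=np.argwhere(m)[:,::-1];r=cv2.minAreaRect(uv.astype(np.float32))
    print("cell",len(uv),np.median(H[m]),r,plane(f,[r[0]],82),P[m].mean(0),plane(f,cv2.boxPoints(r),82).round(1).tolist())
    w=m&(px.min(2)>130);uv=np.argwhere(w)[:,::-1];q=plane(f,uv,82)[:,:2];d=np.linalg.svd(q-q.mean(0))[2][0];print("line",len(uv),q.mean(0),np.degrees(np.arctan(d[1]/d[0])))
m=(H>46)&(H<54);m[:,:490]=0;m[:220]=0;m[305:]=0
q=P[m][:,:2];
n,l,st,ce=cv2.connectedComponentsWithStats(m.astype(np.uint8));i=1+np.argmax(st[1:,4]);mm=l==i
q=plane(f,np.argwhere(mm)[:,::-1],50)[:,:2].astype(np.float32);r=cv2.minAreaRect(q);print("block",st[i],np.median(H[mm]),r)
cnts,h=cv2.findContours(mm.astype(np.uint8),cv2.RETR_CCOMP,cv2.CHAIN_APPROX_NONE)
for c,hh in zip(cnts,h[0]):
    if len(c)>30:
        r=cv2.minAreaRect(plane(f,c[:,0],50)[:,:2].astype(np.float32));print(hh[3],len(c),r)
hsv=cv2.cvtColor(f["pixels"],cv2.COLOR_RGB2HSV)
m=(hsv[...,0]<16)&(hsv[...,1]>180)&(hsv[...,2]>90)&(H>100)&(H<110);m[:,:500]=0;m[300:]=0
print("post top",m.sum(),P[m].mean(0) if m.any() else 0)
E
```

```text
cell 772 81.45847525179994 ((326.5, 224.0), (28.0, 27.0), 90.0) [[ 463.20673667 -184.21716539   82.        ]] [ 462.92941788 -184.17902077   81.36696366] [[448.3, -193.9, 82.0], [452.8, -170.0, 82.0], [478.4, -174.3, 82.0], [473.9, -198.8, 82.0]]
line 102 [ 464.42487661 -184.70017811] -11.724742999634117
block [ 531  233   72   72 2384] 49.54631773830502 ((565.0228271484375, 57.48841857910156), (63.095054626464844, 61.99251937866211), 18.521944046020508)
-1 206 ((565.0228271484375, 57.48841857910156), (63.095054626464844, 61.99251937866211), 18.521944046020508)
0 105 ((564.8368530273438, 56.61221694946289), (32.966609954833984, 31.97191619873047), 15.173428535461426)
post top 230 [467.98085177  25.63727076 103.87143604]
```

Call:
jog_arm --steps "0.15 0.07 4.5 0.5 0.5; 0 0 5 0 0.5; 0 0 5 0 0.5; 0 0 3 0 0.5; 0 0 1.25 0 0.5; 0 0 0 0 1; 0 0 0 0 1; 0 0 0 0 1; 0 0 0 0 1" --squeeze 25

```text
time: 2.88
eef_pos: [464.4, -182.9, 52.3]
eef_rot: [0.102, 0.995, -0.001, 0.001]
wrist_force: [-0.5, 1.4, 6.5]
grip_width: 0.291
gripper_force: 24.9
```

Call:
jog_arm --steps "0 0 -4 0 1; 0 0 -4 0 1; -1 5 -1 0 1; -1 5.2 0 0 1; -1 5.2 0 0 1; -1 5.2 0 0 1; -1.05 5 0 0 1; 0 0 0 -9.8 1; 0 0 0 -9.8 1; 0 0 0 -9.9 1; 0 0 1.5 0 1; 0 0 0 0 1"

```text
time: 4.38
eef_pos: [564.5, 57.9, 124.6]
eef_rot: [-0.153, 0.988, 0.0, -0.001]
wrist_force: [-0.5, -0.3, -1.2]
grip_width: 0.293
gripper_force: 24.9
```

```bash
python3 - <<'E'
from h import *
s=env.state();print(s["eef_pos"],s["eef_rot"],s["wrist_force"],s["grip_width"])
f=grab("wrist");save(f,"w2.png")
E
```

```text
[564.47256158  57.89357183 124.63745833] [-1.52774280e-01  9.88259979e-01  3.86001726e-04 -1.44395485e-03] [-0.53037056 -0.28069518 -1.24020805] 0.29342631024420135
```

View pics/w2.png

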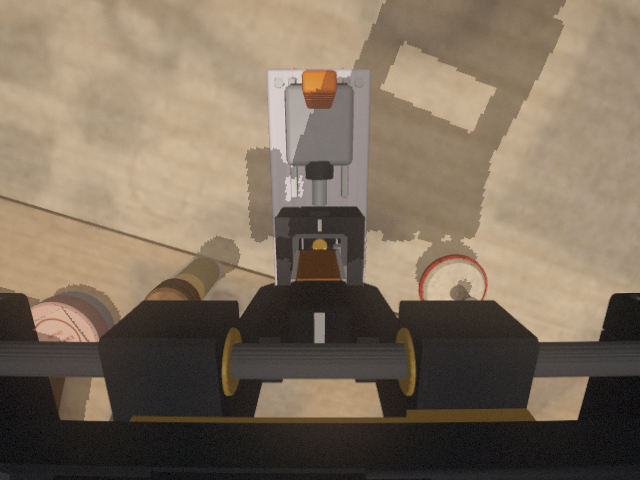

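Cell held square over the well, amber face towards the lamp, centred laterally (block 276–364, foot 300–338). I'll measure the along-axis and lateral offsets from this view.

```bash
python3 - <<'E'
from h import *
f=grab("wrist");P=cloud(f);s=env.state();px=f["pixels"].astype(int);H=P[...,2]
T=R.from_quat(s["eef_rot"]).as_matrix();Q=(P-s["eef_pos"])@T   # tool coords
print("tool y deg",np.degrees(np.arctan2(T[1,1],T[0,1])))
tq=lambda uv,z:((plane(f,uv,z)-s["eef_pos"])@T).round(1)[:,:2].tolist()
m=(H>47)&(H<53);m[:200]=0;m[290:]=0;m[:,:265]=0;m[:,:]&=True;m[:,375:]=0
for v in range(206,284,6):
    u=np.where(m[v])[0]
    if len(u)>5:
        g=np.where(np.diff(u)>3)[0]; print(v,u[0],u[-1],[(u[i],u[i+1]) for i in g],tq([(u[0],v),(u[-1],v)],50))
c=[np.where(m[:,u])[0][0] for u in range(282,360,8)];print("front rows",c,tq([(320,np.median(c)-.5)],50))
col=m[:,326];print("well front lip rows",np.where(col)[0][[0,-1]],"leadin start",tq([(326,np.where(col[:240])[0][-1]+.5)],50))
# cell: amber face
a=(Q[...,0]>0)&(Q[...,0]<25)&(abs(Q[...,1])<25)&(H>65)&(H<115);a[300:]=0
uv=np.argwhere(a)[:,::-1];print("cell",a.sum(),uv.min(0),uv.max(0),[(h,np.median(Q[...,0][a&(abs(H-h)<4)]).round(1),Q[...,1][a&(abs(H-h)<4)].min().round(1),Q[...,1][a&(abs(H-h)<4)].max().round(1)) for h in(74,80,86,92,98) if (a&(abs(H-h)<4)).any()],H[a].min())
hsv=cv2.cvtColor(f["pixels"],cv2.COLOR_RGB2HSV)
o=(hsv[...,0]<16)&(hsv[...,1]>180)&(H>102);o[130:]=0
print("post",o.sum(),Q[o].mean(0),np.ptp(Q[o],axis=0))
pl=(H>1)&(H<14)&(px.min(2)>90);pl[:, :255]=0;pl[:,385:]=0
for v in(100,140,180): 
    u=np.where(pl[v])[0];print("plate",v,u[0],u[-1],tq([(u[0]-.5,v),(u[-1]+.5,v)],np.median(H[v][pl[v]])))
E
```

```text
tool y deg 107.64275301988543
218 275 364 [] [[27.0, -29.1], [26.9, 30.0]]
224 275 364 [] [[22.9, -29.2], [22.9, 30.1]]
230 276 364 [] [[18.8, -28.7], [18.7, 30.3]]
236 276 364 [(np.int64(295), np.int64(306)), (np.int64(306), np.int64(312)), (np.int64(312), np.int64(318)), (np.int64(318), np.int64(340)), (np.int64(340), np.int64(344))] [[14.7, -28.9], [14.6, 30.4]]
242 276 364 [(np.int64(297), np.int64(344))] [[10.5, -29.0], [10.4, 30.6]]
248 276 363 [(np.int64(298), np.int64(343))] [[6.2, -29.2], [6.2, 30.0]]
254 277 363 [(np.int64(294), np.int64(344))] [[2.0, -28.6], [1.9, 30.2]]
260 277 363 [(np.int64(293), np.int64(343))] [[-2.4, -28.8], [-2.4, 30.3]]
266 277 363 [(np.int64(292), np.int64(343))] [[-6.7, -28.9], [-6.8, 30.5]]
272 277 363 [(np.int64(291), np.int64(345))] [[-11.1, -29.1], [-11.2, 30.6]]
278 278 362 [(np.int64(290), np.int64(346))] [[-15.6, -28.5], [-15.6, 30.1]]
front rows [np.int64(215), np.int64(216), np.int64(215), np.int64(215), np.int64(215), np.int64(215), np.int64(215), np.int64(215), np.int64(215), np.int64(215)] [[29.3, 0.8]]
well front lip rows [215 235] leadin start [[15.0, 4.8]]
cell 1053 [292 249] [344 271] [(74, np.float64(13.7), np.float64(-10.7), np.float64(11.3)), (80, np.float64(13.8), np.float64(-13.6), np.float64(11.8)), (86, np.float64(13.8), np.float64(-13.7), np.float64(11.9)), (92, np.float64(13.8), np.float64(-13.7), np.float64(12.0)), (98, np.float64(13.7), np.float64(-13.7), np.float64(12.0))] 77.12560274541752
post 269 [102.27135846  -1.18937702  20.47689613] [ 34.95436932  14.61865372 168.72460837]
plate 100 268 370 [[106.0, -37.5], [105.9, 38.0]]
plate 140 270 369 [[77.8, -37.1], [77.7, 38.3]]
plate 180 271 371 [[48.0, -37.4], [47.9, 41.0]]
```

Call:
jog_arm --steps "-0.13 0.12 1 0 1; 0 0 0.6 0 1; 0 0 0.2 0 1; 0 0 0.2 0 1; 0 0 0.2 0 1; 0 0 0.2 0 1; 0 0 0.2 0 1; 0 0 0.2 0 1; 0 0 0 0 1"

```text
time: 5.6
eef_pos: [566.1, 59.4, 98.1]
eef_rot: [-0.154, 0.988, 0.0, -0.0]
wrist_force: [-0.3, 0.2, -1.6]
grip_width: 0.301
gripper_force: 24.9
```

Call:
jog_arm --steps "0 0 0.2 0 1; 0 0 0.2 0 1; 0 0 0.2 0 1; 0 0 0.2 0 1; 0 0 0 0 1"

```text
time: 6.22
eef_pos: [566.3, 59.2, 90.1]
eef_rot: [-0.154, 0.988, -0.0, 0.0]
wrist_force: [0.4, -0.8, -0.8]
grip_width: 0.291
gripper_force: 24.9
```

Call:
jog_arm --steps "0 0 0.1 0 1; 0 0 0.1 0 1; 0 0 0.1 0 1; 0 0 0.1 0 1; 0 0 0 0 1"

```text
time: 6.85
eef_pos: [566.2, 59.4, 86.1]
eef_rot: [-0.154, 0.988, -0.0, 0.0]
wrist_force: [0.1, -0.8, 0.9]
grip_width: 0.289
gripper_force: 24.9
```

Call:
jog_arm --steps "0 0 0.1 0 1; 0 0 0.1 0 1; 0 0 0 0 1"

```text
time: 7.22
eef_pos: [566.0, 59.4, 83.9]
eef_rot: [-0.154, 0.988, 0.0, -0.0]
wrist_force: [0.4, -1.0, -0.5]
grip_width: 0.29
gripper_force: 24.9
```

Call:
jog_arm --steps "0 0 0.1 0 1; 0 0 0.1 0 1; 0 0 0 0 1"

```text
time: 7.6
eef_pos: [566.1, 59.4, 82.1]
eef_rot: [-0.154, 0.988, 0.0, -0.0]
wrist_force: [0.5, -1.7, -1.3]
grip_width: 0.293
gripper_force: 24.9
```

Call:
jog_arm --steps "0 0 0.1 0 1; 0 0 0.1 0 1; 0 0 0 0 1"

```text
time: 7.98
eef_pos: [566.2, 59.4, 80.1]
eef_rot: [-0.154, 0.988, 0.0, -0.0]
wrist_force: [1.0, -2.3, -0.6]
grip_width: 0.293
gripper_force: 24.9
```

Call:
jog_arm --steps "0 0 0.1 0 1; 0 0 0.1 0 1; 0 0 0 0 1"

```text
time: 8.35
eef_pos: [566.1, 59.4, 78.1]
eef_rot: [-0.154, 0.988, 0.0, -0.0]
wrist_force: [1.0, -1.7, -0.4]
grip_width: 0.293
gripper_force: 24.9
```

Call:
jog_arm --steps "0 0 0.1 0 1; 0 0 0.1 0 1; 0 0 0 0 1"

```text
time: 8.72
eef_pos: [566.1, 59.4, 76.1]
eef_rot: [-0.154, 0.988, 0.0, -0.0]
wrist_force: [0.6, -2.2, -0.9]
grip_width: 0.294
gripper_force: 24.9
```

Call:
jog_arm --steps "0 0 0.1 0 1; 0 0 0.1 0 1; 0 0 0 0 1"

```text
time: 9.1
eef_pos: [566.2, 59.4, 74.1]
eef_rot: [-0.154, 0.988, 0.0, -0.0]
wrist_force: [0.8, -2.3, -0.9]
grip_width: 0.292
gripper_force: 24.9
```

Call:
jog_arm --steps "0 0 0.1 0 1; 0 0 0.1 0 1; 0 0 0 0 1"

```text
time: 9.48
eef_pos: [566.2, 59.4, 72.1]
eef_rot: [-0.154, 0.988, 0.0, -0.0]
wrist_force: [1.3, -1.1, -0.7]
grip_width: 0.293
gripper_force: 24.9
```

Call:
jog_arm --steps "0 0 0.1 0 1; 0 0 0.1 0 1; 0 0 0 0 1"

```text
time: 9.85
eef_pos: [566.2, 59.4, 70.1]
eef_rot: [-0.154, 0.988, 0.0, -0.0]
wrist_force: [1.6, -2.4, -1.4]
grip_width: 0.294
gripper_force: 24.9
```

Call:
jog_arm --steps "0 0 0.1 0 1; 0 0 0.1 0 1; 0 0 0 0 1"

```text
time: 10.22
eef_pos: [566.2, 59.4, 68.1]
eef_rot: [-0.154, 0.988, -0.0, -0.0]
wrist_force: [0.5, -2.3, -0.8]
grip_width: 0.291
gripper_force: 24.9
```

Call:
jog_arm --steps "0 0 0.1 0 1; 0 0 0.1 0 1; 0 0 0 0 1"

```text
time: 10.6
eef_pos: [566.2, 59.4, 66.2]
eef_rot: [-0.154, 0.988, -0.0, 0.0]
wrist_force: [0.9, -1.8, 1.3]
grip_width: 0.292
gripper_force: 24.9
```

Call:
jog_arm --steps "0 0 0.1 0 1; 0 0 0 0 1"

```text
time: 10.85
eef_pos: [566.2, 59.4, 65.2]
eef_rot: [-0.154, 0.988, -0.0, 0.0]
wrist_force: [1.0, -1.4, 1.1]
grip_width: 0.293
gripper_force: 24.9
```

The force rose by about 2 N between 68 and 66 mm, so the foot is on the pin. The stop should be about 5 mm lower.

Call:
jog_arm --steps "0 0 0.1 0 1; 0 0 0.1 0 1; 0 0 0 0 1"

```text
time: 11.22
eef_pos: [566.2, 59.4, 63.1]
eef_rot: [-0.154, 0.988, 0.0, -0.0]
wrist_force: [1.0, -2.3, 1.8]
grip_width: 0.291
gripper_force: 24.9
```

Call:
jog_arm --steps "0 0 0.1 0 1; 0 0 0 0 1"

```text
time: 11.48
eef_pos: [566.3, 59.4, 62.5]
eef_rot: [-0.154, 0.988, -0.0, 0.0]
wrist_force: [0.4, -0.6, 5.0]
grip_width: 0.294
gripper_force: 24.9
```

Call:
jog_arm --steps "0 0 0.05 0 1; 0 0 0 0 1"

```text
time: 11.72
eef_pos: [566.4, 59.4, 62.2]
eef_rot: [-0.154, 0.988, -0.0, 0.0]
wrist_force: [-1.2, -1.3, 7.7]
grip_width: 0.293
gripper_force: 24.9
```

Call:
jog_arm --steps "0 0 0.02 0 1; 0 0 0 0 1; 0 0 0 0 1"

```text
time: 12.1
eef_pos: [566.4, 59.4, 62.1]
eef_rot: [-0.154, 0.988, -0.0, 0.0]
wrist_force: [-0.0, -1.0, 7.9]
grip_width: 0.291
gripper_force: 24.9
```

Call:
jog_arm --steps "0 0 0 0 0.6; 0 0 0 0 0.5; 0 0 0 0 0.5; 0 0 0 0 0.5; 0 0 -2 0 0.5; 0 0 -4 0 0.5; 0 0 -5 0 0.5; 0 0 -3 0 0.5; 0 0 0 0 0.5"

```text
time: 13.22
eef_pos: [566.9, 59.4, 203.5]
eef_rot: [-0.154, 0.988, -0.0, 0.002]
wrist_force: [0.4, -0.1, -0.2]
grip_width: 0.496
gripper_force: 0.0
```

```bash
python3 - <<'E'
from h import *
f=grab("wrist");s=env.state();P=cloud(f);save(f,"w3.png");H=P[...,2]
T=R.from_quat(s["eef_rot"]).as_matrix();Q=(P-s["eef_pos"])@T
print(s["eef_pos"],T[:2,:2].round(3).tolist(),s["wrist_force"])
hsv=cv2.cvtColor(f["pixels"],cv2.COLOR_RGB2HSV)
o=(hsv[...,0]<16)&(hsv[...,1]>180)&(H>102)&(H<108)&(abs(Q[...,1])<40)
print("post top",o.sum(),Q[o].mean(0),np.ptp(Q[o],axis=0),P[o].mean(0))
m=(H>78)&(H<100)&(abs(Q[...,1])<30)&(abs(Q[...,0])<30)
print("celltop",m.sum(),np.median(H[m]),Q[m].min(0),Q[m].max(0),Q[m].mean(0))
m=(H>47)&(H<53)&(abs(Q[...,1])<45)&(Q[...,0]>-5)&(Q[...,0]<38);print("block",Q[m].min(0),Q[m].max(0),np.percentile(Q[m][:,1],[1,99]))
E
```

```text
[566.19181632  59.4103303  201.55607311] [[-0.952, -0.305], [-0.305, 0.952]] [-0.32757698  0.03803834 -1.62959416]
post top 142 [103.70144417  -1.58880173  97.1026034 ] [ 8.51052073 14.15710288  3.44934504] [467.99223346  26.24391164 104.38478105]
celltop 1134 92.06136818301027 [-12.57805293 -14.90239038 106.62209863] [ 14.07098476  10.84745876 123.49598714] [  2.21551041  -1.9720744  110.12791042]
block [ -4.98384157 -30.52006003 149.68596925] [ 30.32557831  29.70148216 154.53736644] [-30.01093948  29.15165666]
```

View pics/w3.png

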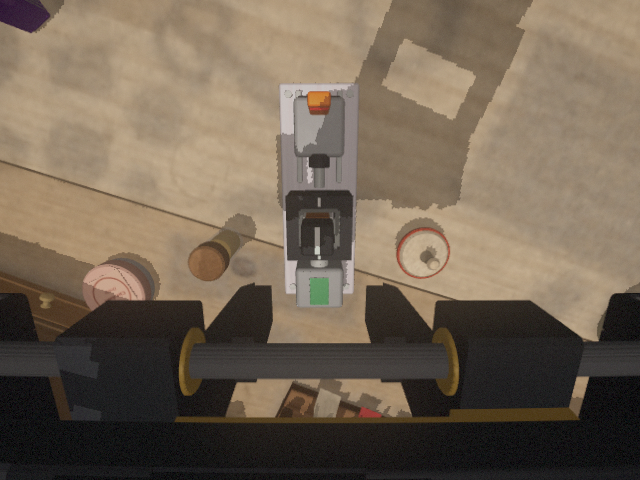

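The cell is seated: collar in the block at (318,235), white line along the reader, top at 92 mm so the foot is about 10 mm up. The orange post is at (318,101), with the vial, top and tin undisturbed. Next I grip the post across its y.

Call:
jog_arm --steps "5.2 -0.1 0 0 0.5; 5.2 -0.1 0 0 0.5; 0 0 4.5 0 0.5; 0 0 4.5 0 0.5; 0 0 3 0 0.5; 0 0 0.9 0 0.5; 0 0 0 0 1; 0 0 0 0 1; 0 0 0 0 1; 0 0 0 0 1" --squeeze 15

```text
time: 14.52
eef_pos: [467.3, 27.3, 73.3]
eef_rot: [-0.154, 0.988, 0.001, -0.0]
wrist_force: [-2.6, 11.4, 7.0]
grip_width: 0.18
gripper_force: 15.0
```

Call:
jog_arm --steps "0 0.1 -0.08 0 1; -0.4 0 0 0 1; -0.4 0 0 0 1; 0 0 0 0 1"

```text
time: 15.02
eef_pos: [475.0, 29.8, 73.3]
eef_rot: [-0.154, 0.988, 0.001, -0.0]
wrist_force: [-1.2, 6.0, -1.7]
grip_width: 0.178
gripper_force: 15.0
```

Call:
jog_arm --steps "-0.3 0.08 0 0 1; -0.4 0 0 0 1; -0.4 0 0 0 1; -0.2 0 0 0 1; 0 0 0 0 1"

```text
time: 15.65
eef_pos: [487.6, 34.0, 73.4]
eef_rot: [-0.154, 0.988, -0.0, 0.0]
wrist_force: [0.4, 2.6, -3.5]
grip_width: 0.183
gripper_force: 15.0
```

Call:
jog_arm --steps "-0.1 0 0 0 1; 0 0 0 0 1; 0 0 0 0 1"

```text
time: 16.02
eef_pos: [488.2, 34.2, 73.4]
eef_rot: [-0.154, 0.988, -0.0, 0.0]
wrist_force: [-2.1, 1.1, -0.9]
grip_width: 0.178
gripper_force: 15.0
```

Call:
jog_arm --steps "-0.1 0 0 0 1; 0 0 0 0 1; 0 0 0 0 1"

```text
time: 16.4
eef_pos: [489.1, 34.5, 73.3]
eef_rot: [-0.154, 0.988, 0.0, -0.0]
wrist_force: [-2.9, 0.5, -1.5]
grip_width: 0.177
gripper_force: 15.0
```

Call:
jog_arm --steps "-0.1 0 0 0 1; 0 0 0 0 1; 0 0 0 0 1"

```text
time: 16.77
eef_pos: [490.1, 34.8, 73.3]
eef_rot: [-0.154, 0.988, -0.0, 0.0]
wrist_force: [-3.1, 0.9, 0.2]
grip_width: 0.18
gripper_force: 15.0
```

Call:
jog_arm --steps "-0.1 0 0 0 1; 0 0 0 0 1; 0 0 0 0 1"

```text
time: 17.15
eef_pos: [491.1, 35.1, 73.3]
eef_rot: [-0.154, 0.988, -0.0, 0.0]
wrist_force: [-3.1, 0.0, 0.4]
grip_width: 0.178
gripper_force: 15.0
```

```bash
python3 - <<'E'
from h import *
F=[]
for _ in range(4): f=grab("wrist");F.append(env.state()["wrist_force"])
print(np.mean(F,0)@[.952,.306,0],np.mean(F,0),env.state()["eef_pos"])
E
```

```text
-2.6876661629833487 [-2.97651428  0.4770439   0.41007012] [491.05970701  35.07819167  73.35494114]
```

Call:
jog_arm --steps "-0.07 0 0 0 1; 0 0 0 0 1; 0 0 0 0 1; 0 0 0 0 1"

```text
time: 17.85
eef_pos: [491.7, 35.3, 73.3]
eef_rot: [-0.154, 0.988, -0.0, -0.0]
wrist_force: [-3.9, 0.3, 0.6]
grip_width: 0.178
gripper_force: 15.0
```

```bash
python3 - <<'E'
from h import *
F=[]
for _ in range(4): f=grab("wrist");F.append(env.state()["wrist_force"])
print(np.mean(F,0)@[.952,.306,0],np.mean(F,0),env.state()["eef_pos"])
E
```

```text
-3.557262668902858 [-3.76630053  0.09233803  1.28484264] [491.68082645  35.28994363  73.3126285 ]
```

The axial force rose from 2.7 to 3.6 N at about 25.7 mm, so the nose has met the cell. Letting go.

Call:
jog_arm --steps "0 0 0 0 0.7; 0 0 0 0 0.6; 0 0 0 0 0.6; 0 0 0 0 0.6; 0 0 -2 0 0.6; 0 0 -5 0 0.6; 0 0 -5 0 0.6; 0 0 -2 0 0.6; 0 0 0 0 0.6; 0 0 0 0 0.6"

```text
time: 19.3
eef_pos: [491.2, 35.3, 212.1]
eef_rot: [-0.154, 0.988, 0.0, -0.001]
wrist_force: [-0.2, 0.2, 0.4]
grip_width: 0.399
gripper_force: 0.0
```

```bash
python3 - <<'E'
from h import *
f=grab("wrist");s=env.state();P=cloud(f);H=P[...,2];save(f,"w4.png")
hsv=cv2.cvtColor(f["pixels"],cv2.COLOR_RGB2HSV)
W=np.array([566,58,0]);ex=np.array([.952,.306,0]);ey=np.array([-.306,.952,0]);X=(P-W)@ex;Y=(P-W)@ey
o=(hsv[...,0]<16)&(hsv[...,1]>180)&(H>102)&(H<108)&(abs(Y)<30)
print(s["eef_pos"],s["wrist_force"],"post top (x,y)",o.sum(),X[o].mean(),Y[o].mean())
m=(H>78)&(H<100)&(abs(X)<30)&(abs(Y)<30)
print("cell",m.sum(),np.median(H[m]),X[m].min(),X[m].max(),Y[m].min(),Y[m].max())
E
```

```text
[491.20045123  35.34345185 211.99917883] [-0.41434657  0.08774352 -0.02809012] post top (x,y) 37 -74.64814021807103 1.8508622563955937
cell 972 92.06617037419261 -13.811214688369326 12.919889042214514 -13.728369946147392 12.208507637211238
```

View pics/w4.png

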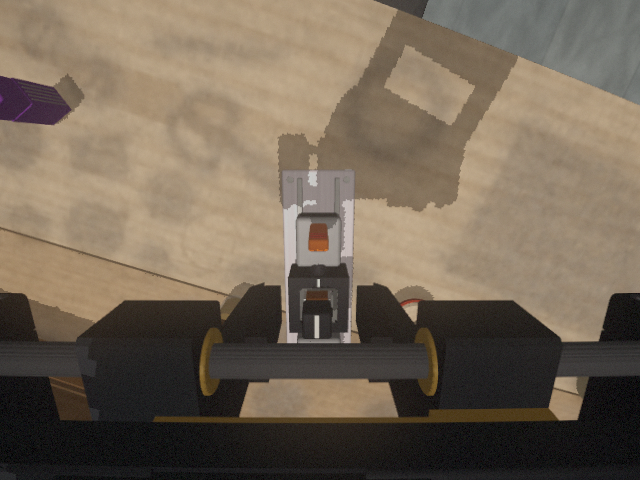

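The lamp, post at (318,238), stands against the block. The cell at (317,318) is upright in the well with its top still at 92 mm, and the gripper is clear. Handing in.

```bash
python3 -c "
from rig import env
print(env.finish_job())"
```

```text
the job is handed in; nothing more can be done
None
```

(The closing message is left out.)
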